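# Ready the clods and open the acid bottle for the fizz test

### The job

Get ready for the acid drop test: spread the heap of five soil clods over the tray so that they lie in one layer, each a finger's width or more clear of the others. Then press the red safety cap of the amber bottle down, twist it free counter-clockwise and finish while still holding it, upright and still, about a hand's width straight above the open bottle. Leave the clods spread and the things around undisturbed.

Things in the scene. Friction and masses are not known exactly. Their poses are not given: they have to be found in the camera images.
- tray: Shallow white plastic tray fixed to the bench, 220 mm along its x, 240 mm along its y, walls 4 mm thick and 16 mm high, inner floor 4 mm above the bench. Origin: centre of its underside.
- clod0: Hard brown dried soil clod, a rounded block 30 x 30 mm and 24 mm high, about 35 g. Origin at its CENTRE (12 mm above its underside). At the start: middle of the bottom row. All five have the same heading at the start: the rows run along their own y (31 mm pitch), their x sides are free for the fingers.
- clod1: Hard brown dried soil clod, a rounded block 30 x 30 mm and 24 mm high, about 35 g. Origin at its CENTRE (12 mm above its underside). At the start: bottom row, at the -y end of the row (axes of clod0). All five have the same heading at the start: the rows run along their own y (31 mm pitch), their x sides are free for the fingers.
- clod2: Hard brown dried soil clod, a rounded block 30 x 30 mm and 24 mm high, about 35 g. Origin at its CENTRE (12 mm above its underside). At the start: bottom row, at the +y end. All five have the same heading at the start: the rows run along their own y (31 mm pitch), their x sides are free for the fingers.
- clod3: Hard brown dried soil clod, a rounded block 30 x 30 mm and 24 mm high, about 35 g. Origin at its CENTRE (12 mm above its underside). At the start: upper row, over the joint of clod0 and clod1. All five have the same heading at the start: the rows run along their own y (31 mm pitch), their x sides are free for the fingers.
- clod4: Hard brown dried soil clod, a rounded block 30 x 30 mm and 24 mm high, about 35 g. Origin at its CENTRE (12 mm above its underside). At the start: upper row, over the joint of clod0 and clod2. All five have the same heading at the start: the rows run along their own y (31 mm pitch), their x sides are free for the fingers.
- bottle: Amber acid bottle, 72 mm across, standing in a heavy round foot 104 mm across fixed to the bench: it neither moves nor turns. White neck under the red cap. Origin: centre of the foot's underside, on the bottle's axis; z up. The shoulder ends 112 mm, the neck's mouth 138 mm above the origin.
- cap: Red ribbed round push-and-turn cap, 52 mm across, 40 mm tall, hollow below, 45 g, loose but locked on the neck. Origin: centre of its lower rim; seated it is on the bottle's axis 122 mm above the bottle's origin (top at 162 mm), x along the bottle's x. Press down 5 mm or more; while down, turn it counter-clockwise from above 50 to 120 degrees (75 is best); then it lifts straight off.
- insert (a joint): How far the grey sprung insert in the neck, on which the cap rests, is pressed down, m: 0 locked and untouched (6 N), 0.005 pressed enough (10 N), 0.008 hard stop (12.5 N), -0.002 with the cap off. Unpressed, a 4 mm tooth blocks the cap's turn after about 6 degrees; clockwise is always blocked.
- water_bottle: Loose clear wash bottle 64 mm across, 160 mm tall, plain BLUE cap, white label; a bystander. Origin: centre of its underside.
- beaker: Loose glass beaker, 68 mm across, 85 mm tall; a bystander. Origin: centre of its underside.
- dish: Loose closed clear petri dish, 84 mm across, 16 mm high; a bystander. Origin: centre of its underside.
- mortar: Loose white mortar bowl, 100 mm across, 55 mm high; a bystander. Origin: centre of its underside.
- spatula: Loose lab spatula about 190 mm long, black handle, steel blade, lying flat; a bystander.
There are look-alikes about, which are no part of the job. Leave any purple look-alike of the clod4 alone.

How it is judged:
By the outcome, as a careful person would: the job done as asked, in the order asked, and still so for the second after the job is handed in, while the arm keeps its last pose, push and grip.
It also fails if it takes over 64 s, if anything falls off the work surface, if the arm or the gripper's body presses on something with over 40 N, if the wrist force passes 120 N, or if a joint passes its speed limit or range.

### The arm

A 6-joint arm with a two-finger parallel gripper is mounted at the origin on the work surface. World frame = base frame: x ahead of the robot, y to its left, z up, the work surface at z = 0. Lengths are in m, angles in rad, forces in N, time in s.
With the tool pointing down it reaches from about 0.35 to 0.975 m from the base axis. Payload 17.4 kg.
Tool frame: the origin (TCP) lies at the very end of the fingers, on their centre line; the grasp point (between the pads) lies behind it (manip.pinch_z is the z of the grasp point in the tool frame, in m); z points along the fingers, y is the line along which they close (so a half turn about z gives the same grasp; the last joint's range is limited). The gripper opens to 85 mm and grips with 20 to 120 N. Pads are 22 mm wide; open, the fingers measure 114 mm over their backs; the gripper's body (76 mm by 85 mm) begins 54 mm behind the grasp point. The pads swing forward as they close: fully open they stand 13 mm farther back than shut.
Start: joints at [-1.372, 0.116, 1.442, -0, 1.584, -0.038], TCP at [0.158, -0.656, 0.231] pointing down, gripper open.
Joint ranges: [-2.83, 2.83], [-0.83, 2.19], [0.07, 2.5], [-1.14, 4.28], [0.01, 3], [-2.97, 2.97]. Speed limits (rad/s): [1.89, 1.89, 2.22, 3.14, 3.14, 3.14].

### API

Orientations are given as a rotation vector (axis times angle).
In Python, from rig import status, imaging, manip gives the robot as it stands.
- The arm moves only by the tool send_rows, never from a script. Its argument "rows" is a list of rows, each a list of 6 numbers: the shift along the world's x, y, z scaled (see below), then the turn, a rotation vector about the world's x, y, z scaled (see below). A call has 1 to 12 rows; each row shifts and turns the commanded pose from where the row before left it; what a row does not reach is not made up. The controller multiplies each number of a shift by 0.025 m and each number of a turn by 180 degrees. A row lasts 1/10 s, in which the tool goes at most 50 mm and 8.59 degrees, less where a joint would pass 70% of its speed; a pose out of reach is approached as far as the arm can. A call with a number of a shift or a turn outside -1 to 1 is refused whole. A call with a gripper value outside its range is refused whole. "gripper" is the opening, from -1 (shut) to 1 (fully open), so that 0 is half open, set as the call begins (left out, the last holds). The fingers move at their own pace and stop on an object; "squeeze" is the grip in N (left out, the last holds). Time passes only in rows, so rows that do not move let the fingers close. It gives the time, the measured TCP pose, the force, the opening and the grip force at its end, in the units of the state.
- status.get_obs(): the state, without advancing time (a new reading comes with each control period).
- imaging.capture(name): name is "scene" or "top" or "wrist"; returns (picture, depth): 384x512x3 uint8, red, green, blue; 384x512 float32, m along the optical axis (not along the pixel's ray), 0 where there is no reading.
- imaging.camera_model(name): a dict with "K" (3x3 intrinsics, pixels), "origin" and "rotation" of the camera in the world; the wrist camera has in their place "mount" (4x4, takes a point from camera to tool coordinates, whose origin is the TCP and whose axes are the flange's). Camera axes: x right, y up, looking along -z (the intrinsics and any distortion apply to the point x, -y, -z); pixel columns grow to the right and rows downward; lengths in m; the calibration is good to about 2 mm. A picture is of the moment at which its call begins: read the wrist's pose just before it. camera_model takes no time and is no camera call.
- manip.hand_in(): hands the job in; it is judged then, once.
The state is a dict: "clock": time; "qpos": joint angles; "joint_vel": joint speeds; "joint_efforts": joint torques, N m; "ee_pos": TCP position; "eef_rot": TCP orientation; "contact_force": force on the tool from outside, world axes, zero at the start; "moment": the same for the moment, N m; "gripper_width": opening from 0.0 (shut) to 1.0 (fully open); "grasp_force": force on a finger pad.
Only numpy, scipy, OpenCV 4.12 (cv2) and the standard library are available. Lean on these libraries where they do the work, as an engineer would, in place of code of your own. Each camera call takes 0.05 s, during which the arm holds its last target. There are 200 camera calls.

## Working session

There is one attempt and no reset: what is moved stays moved. The work goes in short steps, Python scripts to look and compute and a tool call to move; the robot and the scene stay as the last step left them, time stands still between calls to the robot, and variables do not carry over. Pictures are saved under pics/ and viewed, at most 10 in all, crops included, and the job is handed in when it is done.

Besides the shell and the picture viewer there is one more tool, called after "Call:" as name(argument=value, ...), one argument or row to a line, values as JSON. send_rows: Moves the arm, as the interface text tells. Its arguments: {"type":"object","properties":{"rows":{"type":"array"},"gripper":{"type":"number"},"squeeze":{"type":"number"}},"required":["rows"]}

```bash
ls; mkdir -p pics
cat > h.py <<'E'
import numpy as np, cv2
from rig import status, imaging, manip
from scipy.spatial.transform import Rotation as R
def cam(name):
    m=imaging.camera_model(name); K=np.array(m["K"])
    if "mount" in m:
        s=status.get_obs(); T=np.eye(4); T[:3,:3]=R.from_rotvec(s["eef_rot"]).as_matrix(); T[:3,3]=s["ee_pos"]
        T=T@np.array(m["mount"]); return K,T[:3,3],T[:3,:3]
    return K,np.array(m["origin"]),np.array(m["rotation"])
def ray(c,u,v):
    K,o,r=c; d=np.linalg.inv(K)@np.stack([np.ravel(u),np.ravel(v),np.ones(np.size(u))]).astype(float)
    return o,(r@np.stack([d[0],-d[1],-d[2]])).T
def onz(c,u,v,z):
    o,d=ray(c,u,v); return o+d*((z-o[2])/d[:,2])[:,None]
def cloud(c,dep):
    v,u=np.mgrid[:dep.shape[0],:dep.shape[1]]; o,d=ray(c,u,v)
    return (o+d*dep.reshape(-1,1)).reshape(*dep.shape,3)
def shot(name,f=None):
    c=cam(name); p,d=imaging.capture(name)
    if f: cv2.imwrite(f"pics/{f}.png",p[:,:,::-1])
    return c,p,d
E
python3 - <<'E'
from h import *
for n in("scene","top"):
    c,p,d=shot(n,n+"0"); print(n,c)
    m=imaging.camera_model(n); print([k for k in m], m.get("distortion"))
c=imaging.camera_model("wrist");print(c)
print(status.get_obs(), manip.pinch_z)
a=cv2.imread("pics/scene0.png");b=cv2.imread("pics/top0.png")
cv2.imwrite("pics/v0.png",cv2.resize(np.vstack([a,b]),(800,1200))[:600]);cv2.imwrite("pics/v1.png",cv2.resize(b,(800,600)))
E
```

```text
pics
scene (array([[416.88690701,   0.        , 258.49233205],
       [  0.        , 416.88690701, 195.80443711],
       [  0.        ,   0.        ,   1.        ]]), array([ 1.0999314 , -0.57494837,  0.7200428 ]), array([0.86807287, 0.38642077, 0.8168586 ]))
['K', 'origin', 'rotation'] None
top (array([[356.15692994,   0.        , 256.01801692],
       [  0.        , 356.15692994, 190.93667039],
       [  0.        ,   0.        ,   1.        ]]), array([ 0.33348153, -0.08091448,  1.07808585]), array([ 0.15808026, -0.14760768, -1.54873016]))
['K', 'origin', 'rotation'] None
{'K': array([[278.01335796,   0.        , 259.4148195 ],
       [  0.        , 278.01335796, 189.93083028],
       [  0.        ,   0.        ,   1.        ]]), 'mount': array([[-4.76594477e-04,  9.58441260e-01,  2.85289543e-01,
         7.36092247e-02],
       [ 9.99999873e-01,  5.03330708e-04, -2.03950751e-05,
         1.47837844e-03],
       [-1.63142469e-04,  2.85289497e-01, -9.58441379e-01,
        -1.42038558e-01],
       [ 0.00000000e+00,  0.00000000e+00,  0.00000000e+00,
         1.00000000e+00]])}
{'clock': 0.1, 'qpos': array([-1.37179153e+00,  1.16444474e-01,  1.44218424e+00, -2.33064108e-05,
        1.58399580e+00, -3.78047954e-02]), 'joint_vel': array([-9.61543540e-04,  5.69822858e-05, -7.61554322e-04, -9.39573785e-04,
        6.69862624e-04, -6.41431946e-04]), 'joint_efforts': array([ 1.84582233e-03, -7.33666921e+01, -6.33789539e+01, -7.83925032e-07,
        5.33708473e-03, -2.64696860e-05]), 'ee_pos': array([ 0.1583058 , -0.65600517,  0.23064047]), 'eef_rot': array([-3.11857689e+00, -3.70989332e-01,  1.66931720e-04]), 'contact_force': array([-0.0194389 , -0.22003359,  0.17101458]), 'moment': array([ 0.02065717, -0.03871395,  0.00190232]), 'grasp_force': 0.0, 'gripper_width': 0.9997410132739368} -0.0187
```

```bash
sed -i 's/np.array(m\["rotation"\])$/R.from_rotvec(m["rotation"]).as_matrix()/' h.py
python3 - <<'E'
import cv2
cv2.imwrite("pics/v0.png",cv2.resize(cv2.imread("pics/scene0.png"),(800,600)))
E
```

```text
(no output)
```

View pics/v1.png

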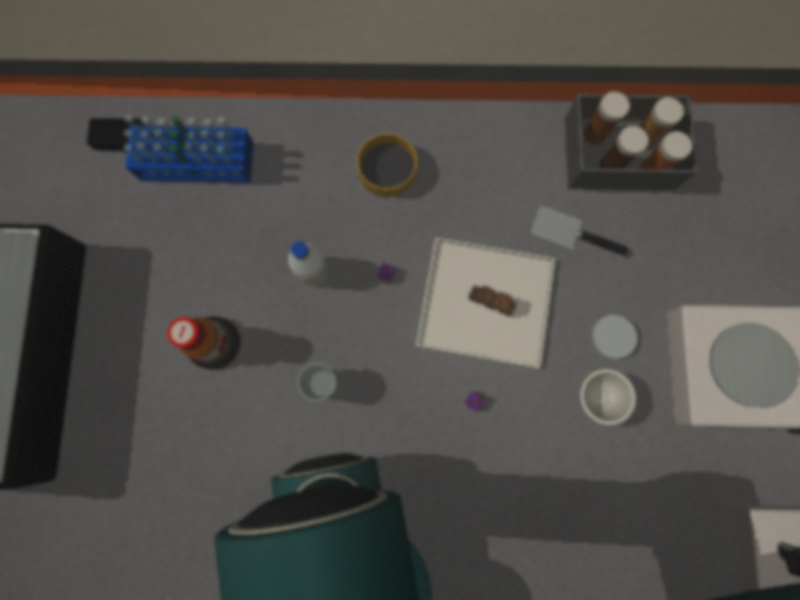

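Run:
```python
import cv2
cv2.imwrite("pics/v0.png",cv2.resize(cv2.imread("pics/scene0.png"),(800,600)))
```

```text
(no output)
```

View pics/v0.png

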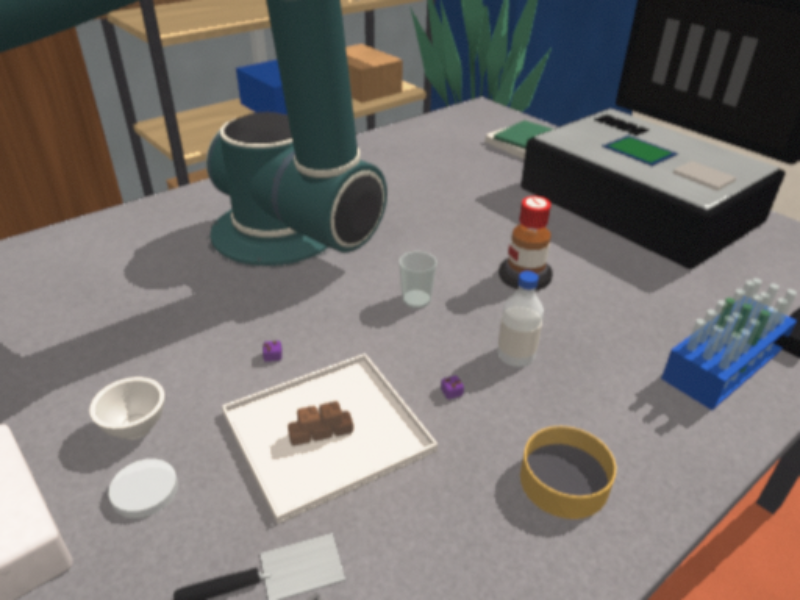

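Top view (800x600 scale): amber bottle's red cap at (183,332), heap in tray at (493,300). Look-alikes: purple cubes at (387,272) and (475,400), brown bottles with white caps in the rack (640,130), and the blue-capped wash bottle (303,255). The choice is the brown heap in the tray and the red cap.

Run:
```python
from h import *
for n in("top","scene"):
    c,p,d=shot(n); P=cloud(c,d); h=cv2.cvtColor(p,cv2.COLOR_RGB2HSV); H,S,V=[h[...,i].astype(int) for i in range(3)]
    red=((H<6)|(H>174))&(S>150)&(V>80)&(P[...,2]<.3)&(P[...,0]<.9)
    q=P[red&(d>0)]; print(n,"red",red.sum(),np.median(q,0),np.percentile(q,[3,97],axis=0).round(3).tolist())
    top=red|((abs(P[...,2]-.162)<.006)&(np.hypot(P[...,0]-np.median(q[:,0]),P[...,1]-np.median(q[:,1]))<.04))
    q=P[top&(abs(P[...,2]-.162)<.008)]; print(" captop",len(q),q.mean(0),q.min(0),q.max(0))
    # tray: white, saturation low
    w=((S<60)&(V>150)&(abs(P[...,2])<.03)&(P[...,0]>.3)&(P[...,0]<.75)&(abs(P[...,1]+.15)<.2)).astype(np.uint8)
    nl,l,st,ce=cv2.connectedComponentsWithStats(w); k=1+np.argmax(st[1:,4]); 
    cn=max(cv2.findContours((l==k).astype(np.uint8),0,2)[0],key=cv2.contourArea)[:,0]
    hull=cv2.convexHull(cn)[:,0]
    for z in(.016,):
        pt=onz(c,hull[:,0],hull[:,1],z)[:,:2]; print(" tray",cv2.minAreaRect(pt.astype(np.float32)))
    m=cv2.fillConvexPoly(np.zeros(p.shape[:2],np.uint8),hull.astype(np.int32),1)>0
    m=cv2.erode(m.astype(np.uint8),np.ones((9,9)))>0
    b=m&(V<130)&(S>40); q=P[b&(d>0)]; print(" clods",b.sum(),q[:,2].min(),q[:,2].max())
    for lo,hi in((.008,.035),(.045,.06)):
        r=q[(q[:,2]>lo)&(q[:,2]<hi)]; print("  ",len(r), r.mean(0), cv2.minAreaRect(r[:,:2].astype(np.float32)) if len(r)>4 else 0)
    print(np.argwhere(b).min(0),np.argwhere(b).max(0))
    # purple & others
    pu=(H>125)&(H<160)&(S>80)&(P[...,2]<.06)&(P[...,2]>.01); nl,l,st,ce=cv2.connectedComponentsWithStats(pu.astype(np.uint8))
    for i in range(1,nl):
        if st[i,4]>20: print(" purple",P[l==i].mean(0).round(3),P[l==i].max(0).round(3))
```

```text
top red 123 [0.45025594 0.27945212 0.16055403] [[0.429, 0.263, 0.066], [0.476, 0.337, 0.164]]
 captop 317 [0.45329372 0.2865533  0.16135916] [0.42777229 0.26166859 0.15407218] [0.47959798 0.31219005 0.1663542 ]
 tray ((0.5375604033470154, -0.24270318448543549), (0.2176368087530136, 0.20735600590705872), 80.34534454345703)
 clods 367 -0.0005062566041613703 0.05712742971496443
   136 [ 0.53909996 -0.24668275  0.02496276] ((0.5424798727035522, -0.250412255525589), (0.0917762815952301, 0.028841525316238403), 67.4103775024414)
   191 [ 0.54227378 -0.25005293  0.05103108] ((0.5426744818687439, -0.2503397762775421), (0.06151411309838295, 0.028756946325302124), 70.0695571899414)
[183 300] [202 330]
 purple [ 0.593 -0.044  0.022] [ 0.603 -0.028  0.026]
 purple [ 0.35  -0.213  0.023] [ 0.365 -0.199  0.028]
scene red 237 [0.46660951 0.27237743 0.14430288] [[0.432, 0.263, 0.061], [0.479, 0.318, 0.163]]
 captop 150 [0.45832933 0.28434288 0.16079328] [0.43111437 0.26449846 0.15405586] [0.47928143 0.31824792 0.16563273]
 tray ((0.5371814966201782, -0.15869371592998505), (0.4451097846031189, 0.39329642057418823), 0.042449697852134705)
 clods 884 -0.001390485474817238 0.054824334241980854
   603 [ 0.53755272 -0.20238943  0.0210737 ] ((0.4857217073440552, -0.13257518410682678), (0.2727815806865692, 0.2185942679643631), 71.07148742675781)
   141 [ 0.55140533 -0.24538415  0.05002569] ((0.546948254108429, -0.25125017762184143), (0.05879377946257591, 0.024313421919941902), 70.3796157836914)
[219 168] [284 296]
 purple [ 0.358 -0.216  0.02 ] [ 0.369 -0.199  0.027]
 purple [ 0.603 -0.047  0.02 ] [ 0.615 -0.03   0.026]
```

Call:
send_rows(
  rows=[
    [0.906,0.955,-0.07,0,0,0.0392],
    [0.906,0.955,-0.07,0,0,0.0392],
    [0.906,0.955,-0.07,0,0,0.0392],
    [0.906,0.955,-0.07,0,0,0.0392],
    [0.906,0.955,-0.07,0,0,0.0392],
    [0.906,0.955,-0.07,0,0,0.0392],
    [0.906,0.955,-0.07,0,0,0.0392],
    [0.906,0.955,-0.07,0,0,0.0392],
    [0.906,0.955,-0.07,0,0,0],
    [0.906,0.955,-0.07,0,0,0],
    [0.906,0.955,-0.07,0,0,0],
    [0.906,0.955,-0.07,0,0,0],
  ],
  gripper=0.4,
  squeeze=30,
)

```text
clock: 1.4
ee_pos: [0.4309, -0.3685, 0.2102]
eef_rot: [2.573, 1.802, 0.0]
contact_force: [0.7, -0.6, -0.5]
gripper_width: 0.701
grasp_force: 0.0
```

Call:
send_rows(
  rows=[
    [0.906,0.955,-0.07,0,0,0],
    [0.906,0.955,-0.07,0,0,0],
    [0.906,0.955,-0.07,0,0,0],
    [0.906,0.955,-0.07,0,0,0],
    [0.906,0.955,-0.07,0,0,0],
    [0,0,0,0,0,0],
    [0,0,0,0,0,0],
  ],
)

```text
clock: 2.1
ee_pos: [0.5435, -0.2499, 0.2012]
eef_rot: [-2.572, -1.804, 0.001]
contact_force: [-0.1, 0.2, 0.2]
gripper_width: 0.7
grasp_force: 0.0
```

```bash
cat >> h.py <<'E'
def psi():
    x=R.from_rotvec(status.get_obs()["eef_rot"]).as_matrix()[:,0]; return np.degrees(np.arctan2(x[1],x[0]))
E
python3 - <<'E'
from h import *
s=status.get_obs(); print(s["ee_pos"],psi(),s["clock"],s["gripper_width"])
c,p,d=shot("wrist","w1"); P=cloud(c,d); h=cv2.cvtColor(p,cv2.COLOR_RGB2HSV); H,S,V=[h[...,i].astype(int) for i in range(3)]
near=np.hypot(P[...,0]-.54,P[...,1]+.245)<.09
for lo,hi in((.02,.034),(.046,.06)):
    q=P[near&(P[...,2]>lo)&(P[...,2]<hi)]; print(len(q),q.mean(0) ,cv2.minAreaRect(q[:,:2].astype(np.float32)),np.median(q[:,2]))
q=P[(P[...,2]>.011)&(P[...,2]<.0185)&(np.hypot(P[...,0]-.54,P[...,1]+.245)<.19)]
q2=q[:,:2].astype(np.float32)
print("walls",len(q),cv2.minAreaRect(q2))
e=R.from_euler('z',9.7,degrees=True).as_matrix()[:2,:2]@q2.T; print([np.percentile(x,[0,1,5,95,99,100]).round(3).tolist() for x in e])
cv2.imwrite("pics/w1v.png",cv2.resize(cv2.imread("pics/w1.png"),(800,600)))
E
```

```text
[ 0.54351362 -0.24987804  0.20124563] 70.09114045037028 2.1 0.699565452589661
513 [ 0.54986915 -0.2324443   0.02660477] ((0.5428929328918457, -0.24981187283992767), (0.09161440283060074, 0.02982691489160061), 67.50415802001953) 0.026816800212785707
1386 [ 0.54336207 -0.24828736  0.05073026] ((0.5426781177520752, -0.2498832643032074), (0.06150779500603676, 0.029927298426628113), 67.3539047241211) 0.05096526659050338
walls 3051 ((0.502342939376831, -0.2326050102710724), (0.24061252176761627, 0.300239622592926), 80.4248275756836)
[[0.384, 0.393, 0.465, 0.683, 0.684, 0.685], [-0.265, -0.264, -0.262, -0.025, -0.025, -0.024]]
```

View pics/w1v.png

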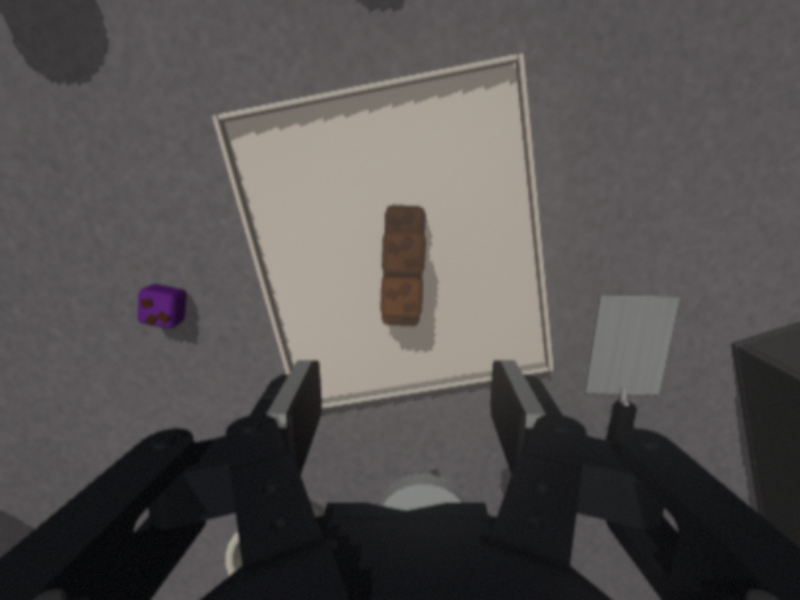

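The wrist view shows the heap at (403,265), row running vertically in the image. Only brown clods are in the tray, and the purple cube sits outside at (162,306).

Call:
send_rows(
  rows=[
    [0.1,0.28,-0.9,0,0,-0.015],
    [0.1,0.29,-1,0,0,0],
    [0,0,-1,0,0,0],
    [0,0,-1,0,0,0],
    [0,0,-1,0,0,0],
    [0,0,-1,0,0,0],
    [0,0,-0.98,0,0,0],
    [0,0,0,0,0,0],
  ],
  gripper=0.3,
)

```text
clock: 2.95
ee_pos: [0.5462, -0.2362, 0.0265]
eef_rot: [-2.613, -1.737, 0.004]
contact_force: [-0.2, 0.3, 0.6]
gripper_width: 0.654
grasp_force: 0.0
```

Call:
send_rows(
  rows=[
    [0,0,0,0,0,0],
    [0,0,0,0,0,0],
    [0,0,0,0,0,0],
    [0,0,0,0,0,0],
    [0,0,1,0,0,0],
    [0,0,1,0,0,0],
  ],
  gripper=-0.7,
)

```text
clock: 3.55
ee_pos: [0.5482, -0.236, 0.0804]
eef_rot: [-2.615, -1.741, 0.0]
contact_force: [0.1, -0.1, 0.0]
gripper_width: 0.343
grasp_force: 29.8
```

Run:
```python
from h import *
s=status.get_obs(); print(s["ee_pos"],psi(),s["clock"],s["gripper_width"])
c,p,d=shot("wrist","w2"); P=cloud(c,d)
cv2.imwrite("pics/w2v.png",cv2.resize(cv2.imread("pics/w2.png"),(600,450)))
```

```text
[ 0.54816556 -0.23597761  0.08043546] 67.31656761505963 3.55 0.3434638390049377
```

View pics/w2v.png

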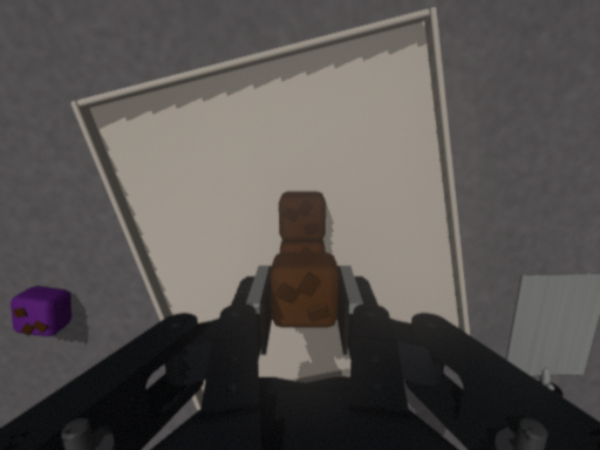

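Call:
send_rows(
  rows=[
    [0.85,0.82,0,0,0,0],
    [0.85,0.82,0,0,0,0],
    [0.85,0.82,-0.2,0,0,0],
    [0,0,-0.9,0,0,0],
    [0,0,-0.9,0,0,0],
    [0,0,-0.6,0,0,0],
    [0,0,-0.35,0,0,0],
    [0,0,0,0,0,0],
  ],
)

```text
clock: 4.4
ee_pos: [0.6122, -0.1747, 0.0061]
eef_rot: [2.615, 1.741, 0.0]
contact_force: [0.0, 0.2, -0.5]
gripper_width: 0.341
grasp_force: 31.9
```

Call:
send_rows(
  rows=[
    [0,0,0,0,0,0],
    [0,0,0,0,0,0],
    [0,0,1,0,0,0],
    [0,0,1,0,0,0],
    [0,0,1,0,0,0],
    [-0.76,-0.9,0,0,0,0],
    [-0.76,-0.9,0,0,0,0],
    [-0.76,-0.9,0,0,0,0],
    [-0.76,-0.9,0,0,0,0],
    [0,0,0,0,0,0],
  ],
  gripper=0.2,
)

```text
clock: 5.4
ee_pos: [0.5345, -0.2667, 0.0813]
eef_rot: [2.616, 1.738, -0.0]
contact_force: [-0.5, 0.2, 0.4]
gripper_width: 0.601
grasp_force: 0.0
```

```bash
cat > look.py <<'E'
from h import *
def clods(name="wrist",zs=(.0,.06)):
    s=status.get_obs(); print(s["ee_pos"].round(4),round(psi(),1),s["clock"],round(s["gripper_width"],3))
    c,p,d=shot(name,"l%d"%(s["clock"]*100)); P=cloud(c,d); h=cv2.cvtColor(p,cv2.COLOR_RGB2HSV); H,S,V=[h[...,i].astype(int) for i in range(3)]
    e=(P[...,:2]-[.5424,-.2398])@np.array([[.986,.168],[-.168,.986]])
    m=(abs(e[...,0])<.104)&(abs(e[...,1])<.114)&(P[...,2]>.017)&(H<20)&(S>80)
    n,l,st,ce=cv2.connectedComponentsWithStats(m.astype(np.uint8))
    for i in range(1,n):
        if st[i,4]>15:
            q=P[l==i]; t=q[q[:,2]>q[:,2].max()-.006]; r=cv2.minAreaRect(t[:,:2].astype(np.float32))
            print(st[i,4],ce[i].round(),"z",q[:,2].max().round(3),"c",np.round(r[0],4),"sz",np.round(r[1],3),"a",round(r[2],1))
E
python3 -c "
from look import *
clods(); clods('top')"
```

```text
[ 0.5345 -0.2667  0.0813] 67.2 5.4 0.601
2133 [315.  35.] z 0.223 c [ 0.564  -0.2009] sz [0. 0.] a 0.0
4501 [258. 180.] z 0.223 c [ 0.564  -0.2009] sz [0. 0.] a 0.0
[ 0.5355 -0.2657  0.0813] 67.2 5.45 0.597
59 [290. 169.] z 0.031 c [ 0.613  -0.1735] sz [0.024 0.023] a 72.1
25 [317. 189.] z 0.159 c [ 0.5203 -0.2413] sz [0. 0.] a 0.0
```

Call:
send_rows(
  rows=[
    [0,0,-0.9,0,0,0],
    [0,0,-0.8,0,0,0],
    [0,0,-0.4,0,0,0],
    [0,0,0,0,0,0],
    [0,0,0,0,0,0],
  ],
)

```text
clock: 6.0
ee_pos: [0.5367, -0.2644, 0.029]
eef_rot: [2.614, 1.742, 0.0]
contact_force: [0.4, 0.1, 0.5]
gripper_width: 0.601
grasp_force: 0.0
```

Call:
send_rows(
  rows=[
    [0,0,0,0,0,0],
    [0,0,0,0,0,0],
    [0,0,0,0,0,0],
    [0,0,1,0,0,0],
    [0,0,1,0,0,0],
    [-0.86,-0.54,0,0,0,0],
    [-0.86,-0.54,0,0,0,0],
    [-0.86,-0.54,-0.2,0,0,0],
  ],
  gripper=-0.7,
)

```text
clock: 6.8
ee_pos: [0.4713, -0.3056, 0.0743]
eef_rot: [2.613, 1.741, 0.001]
contact_force: [-0.3, -0.8, -1.1]
gripper_width: 0.35
grasp_force: 29.8
```

Call:
send_rows(
  rows=[
    [0,0,-0.9,0,0,0],
    [0,0,-0.9,0,0,0],
    [0,0,-0.6,0,0,0],
    [0,0,-0.32,0,0,0],
    [0,0,0,0,0,0],
  ],
)

```text
clock: 7.3
ee_pos: [0.4717, -0.305, 0.0051]
eef_rot: [-2.614, -1.741, 0.0]
contact_force: [-0.2, 0.6, 0.0]
gripper_width: 0.346
grasp_force: 31.2
```

Call:
send_rows(
  rows=[
    [0,0,0,0,0,0],
    [0,0,0,0,0,0],
    [0,0,1,0,0,0],
    [0,0,1,0,0,0],
    [0,0,1,0,0,0],
    [0.6,0.6,1,0,0,0],
    [0.7,0.7,0.4,0,0,0],
    [0.7,0.7,0,0,0,0],
    [0.7,0.7,0,0,0,0],
    [0,0,0,0,0,0],
  ],
  gripper=0.2,
)

```text
clock: 8.3
ee_pos: [0.5407, -0.2358, 0.1157]
eef_rot: [2.613, 1.744, 0.001]
contact_force: [0.6, -0.2, -0.3]
gripper_width: 0.599
grasp_force: 0.0
```

```bash
sed -i 's/(P\[...,2\]>.017)/(P[...,2]>.017)\&(P[...,2]<.08)\&(d>.02)/' look.py
python3 -c "
from look import *
clods(); clods('top')
import glob;cv2.imwrite('pics/w3v.png',cv2.imread(sorted(glob.glob('pics/l*.png'),key=lambda f:int(f[6:-4]))[-2]))"
```

```text
[ 0.5407 -0.2358  0.1157] 67.4 8.3 0.599
1281 [312.  90.] z 0.03 c [ 0.6137 -0.1743] sz [0.027 0.028] a 67.4
2788 [265. 203.] z 0.03 c [ 0.5427 -0.2494] sz [0.09  0.028] a 67.2
808 [223. 280.] z 0.03 c [ 0.4743 -0.3055] sz [0.028 0.027] a 66.3
[ 0.5399 -0.2367  0.1155] 67.4 8.35 0.6
37 [289. 168.] z 0.033 c [ 0.6138 -0.1705] sz [0.015 0.019] a 63.9
43 [306. 187.] z 0.032 c [ 0.5551 -0.2221] sz [0.021 0.017] a 63.5
60 [324. 196.] z 0.034 c [ 0.5301 -0.2778] sz [0.019 0.019] a 63.9
```

View pics/w3v.png

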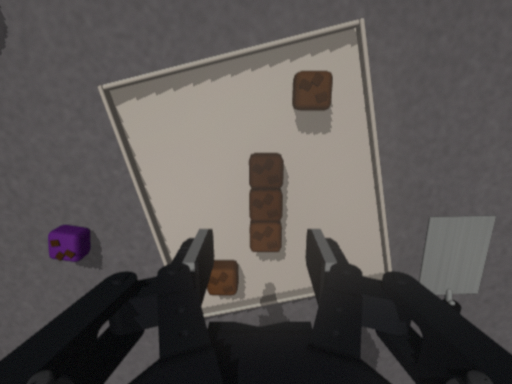

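Row of three intact at (265,203); the placed clods are at (312,90) and (222,278).

Call:
send_rows(
  rows=[
    [0.59,0.63,-0.6,0,0,0],
    [0,0,-1,0,0,0],
    [0,0,-1,0,0,0],
    [0,0,-1,0,0,0],
    [0,0,-0.5,0,0,0],
    [0,0,-0.26,0,0,0],
    [0,0,0,0,0,0],
  ],
)

```text
clock: 9.1
ee_pos: [0.5537, -0.2221, 0.0062]
eef_rot: [-2.615, -1.74, 0.0]
contact_force: [-0.5, -0.4, 0.6]
gripper_width: 0.599
grasp_force: 0.0
```

Call:
send_rows(
  rows=[
    [0,0,0,0,0,0],
    [0,0,0,0,0,0],
    [0,0,0,0,0,0],
    [0,0,1,0,0,0],
    [0,0,1,0,0,0],
    [-0.755,0.88,0,0,0,0],
    [-0.755,0.88,0,0,0,0],
    [-0.755,0.88,0,0,0,0],
    [0,0,-1,0,0,0],
    [0,0,-0.7,0,0,0],
    [0,0,-0.3,0,0,0],
    [0,0,0,0,0,0],
  ],
  gripper=-0.7,
)

```text
clock: 10.3
ee_pos: [0.4973, -0.1558, 0.0066]
eef_rot: [-2.615, -1.741, 0.0]
contact_force: [-0.5, -0.4, 0.1]
gripper_width: 0.348
grasp_force: 31.9
```

Call:
send_rows(
  rows=[
    [0,0,0,0,0,0],
    [0,0,0,0,0,0],
    [0,0,1,0,0,0],
    [0,0,1,0,0,0],
    [0,0,1,0,0,0],
    [0.262,-0.986,0,0,0,0],
    [0.262,-0.986,0,0,0,0],
    [0.262,-0.986,0,0,0,0],
    [0.262,-0.986,0,0,0,0],
    [0.262,-0.986,0,0,0,0],
    [0,0,0,0,0,0],
  ],
  gripper=0.2,
)

```text
clock: 11.4
ee_pos: [0.5304, -0.2814, 0.0814]
eef_rot: [2.616, 1.739, -0.0]
contact_force: [1.4, 0.4, -0.3]
gripper_width: 0.599
grasp_force: 0.0
```

```bash
python3 -c "
from look import *
clods(); clods('top')"
```

```text
[ 0.5304 -0.2814  0.0814] 67.2 11.4 0.599
1617 [312.  17.] z 0.031 c [ 0.6121 -0.179 ] sz [0.019 0.028] a 66.2
2215 [141.  57.] z 0.03 c [ 0.5    -0.1568] sz [0.029 0.028] a 68.4
2828 [256. 180.] z 0.03 c [ 0.5369 -0.2635] sz [0.059 0.028] a 66.9
341 [218. 256.] z 0.03 c [ 0.4841 -0.3097] sz [0.027 0.008] a 59.8
[ 0.5301 -0.2801  0.0812] 67.2 11.45 0.601
55 [290. 169.] z 0.033 c [ 0.6119 -0.1723] sz [0.02 0.02] a 79.6
54 [284. 206.] z 0.032 c [ 0.4981 -0.1552] sz [0.021 0.02 ] a 56.9
```

Call:
send_rows(
  rows=[
    [0,0,-1,0,0,0],
    [0,0,-1,0,0,0],
    [0,0,-0.7,0,0,0],
    [0,0,-0.3,0,0,0],
    [0,0,0,0,0,0],
  ],
)

```text
clock: 12.0
ee_pos: [0.5296, -0.2783, 0.0057]
eef_rot: [-2.614, -1.741, 0.001]
contact_force: [-0.2, -0.7, -0.0]
gripper_width: 0.599
grasp_force: 0.0
```

Call:
send_rows(
  rows=[
    [0,0,0,0,0,0],
    [0,0,0,0,0,0],
    [0,0,0,0,0,0],
    [0,0,1,0,0,0],
    [0,0,1,0,0,0],
    [0.747,-0.613,0,0,0,0],
    [0.747,-0.613,0,0,0,0],
    [0.747,-0.613,0,0,0,0],
    [0,0,-1,0,0,0],
    [0,0,-0.7,0,0,0],
    [0,0,-0.3,0,0,0],
    [0,0,0,0,0,0],
  ],
  gripper=-0.7,
)

```text
clock: 13.2
ee_pos: [0.5857, -0.3248, 0.0063]
eef_rot: [-2.615, -1.741, 0.0]
contact_force: [0.5, -0.1, 0.6]
gripper_width: 0.343
grasp_force: 32.1
```

Call:
send_rows(
  rows=[
    [0,0,0,0,0,0],
    [0,0,0,0,0,0],
    [0,0,1,0,0,0],
    [0,0,1,0,0,0],
    [0,0,1,0,0,0],
    [0,0,1,0,0,0],
    [0,0.3,1,0,0,0],
    [0,0.6,1,0,0,0],
    [0,0.8,1,0,0,0],
    [0,0.9,1,0,0,0],
    [0,1,1,0,0,0],
    [0,0,0,0,0,0],
  ],
  gripper=0.2,
)

```text
clock: 14.4
ee_pos: [0.5869, -0.2331, 0.2357]
eef_rot: [2.61, 1.741, 0.005]
contact_force: [0.3, 0.4, 0.3]
gripper_width: 0.6
grasp_force: 0.0
```

```bash
python3 -c "
from look import *
clods(); clods('top'); clods('scene')"
```

```text
[ 0.5869 -0.2331  0.2357] 67.4 14.4 0.6
479 [259. 113.] z 0.03 c [ 0.6147 -0.1741] sz [0.026 0.026] a 67.1
486 [169. 135.] z 0.03 c [ 0.5002 -0.1558] sz [0.026 0.027] a 67.2
396 [231. 188.] z 0.03 c [ 0.5431 -0.2484] sz [0.026 0.026] a 67.3
397 [283. 224.] z 0.03 c [ 0.5875 -0.3232] sz [0.027 0.027] a 66.1
[ 0.5865 -0.2341  0.2334] 67.4 14.45 0.602
[ 0.5861 -0.2347  0.2316] 67.4 14.5 0.601
94 [227. 243.] z 0.031 c [ 0.5012 -0.1561] sz [0.025 0.023] a 72.0
127 [167. 266.] z 0.032 c [ 0.4755 -0.3046] sz [0.025 0.025] a 68.9
126 [205. 272.] z 0.031 c [ 0.5445 -0.2492] sz [0.025 0.024] a 65.5
134 [251. 275.] z 0.031 c [ 0.6161 -0.1746] sz [0.026 0.024] a 68.8
163 [187. 302.] z 0.031 c [ 0.5888 -0.3237] sz [0.026 0.024] a 63.0
```

Call:
send_rows(
  rows=[
    [-0.25,0.99,0.15,0,0,0.0453],
    [-0.25,0.99,0.15,0,0,0.0453],
    [-0.25,0.99,0.15,0,0,0.0453],
    [-0.25,0.99,0.15,0,0,0.0453],
    [-0.25,0.99,0.15,0,0,0],
    [-0.25,0.99,0.15,0,0,0],
    [-0.25,0.99,0.15,0,0,0],
    [-0.25,0.99,0.15,0,0,0],
    [-0.25,0.99,0.15,0,0,0],
    [-0.25,0.99,0.15,0,0,0],
    [-0.25,0.99,0,0,0,0],
    [-0.25,0.99,0,0,0,0],
  ],
  gripper=0.75,
)

```text
clock: 15.75
ee_pos: [0.5107, 0.0622, 0.2675]
eef_rot: [-2.021, -2.403, 0.002]
contact_force: [1.0, -0.2, -0.5]
gripper_width: 0.871
grasp_force: 0.0
```

Call:
send_rows(
  rows=[
    [-0.25,0.99,0,0,0,0],
    [-0.25,0.99,0,0,0,0],
    [-0.25,0.99,0,0,0,0],
    [-0.25,0.99,0,0,0,0],
    [-0.25,0.99,0,0,0,0],
    [-0.25,0.99,0,0,0,0],
    [-0.25,0.99,0,0,0,0],
    [-0.25,0.99,0,0,0,0],
    [-0.25,0.99,0,0,0,0],
    [0,0,0,0,0,0],
    [0,0,0,0,0,0],
  ],
)

```text
clock: 16.85
ee_pos: [0.4549, 0.2844, 0.2675]
eef_rot: [-2.02, -2.405, 0.003]
contact_force: [0.7, 0.2, -0.6]
gripper_width: 0.878
grasp_force: 0.0
```

```bash
cat > cap.py <<'E'
from h import *
s=status.get_obs(); print(s["ee_pos"].round(4),round(psi(),1),s["clock"],s["qpos"].round(2),s["contact_force"].round(2))
c,p,d=shot("wrist","c%d"%(s["clock"]*100)); P=cloud(c,d); h=cv2.cvtColor(p,cv2.COLOR_RGB2HSV); H,S,V=[h[...,i].astype(int) for i in range(3)]
red=((H<7)|(H>173))&(S>130)&(V>50)&(np.hypot(P[...,0]-.4535,P[...,1]-.2865)<.06)
m=red&(P[...,2]>.155); m=m.astype(np.uint8)
cn=max(cv2.findContours(m,0,2)[0],key=cv2.contourArea); hull=cv2.convexHull(cn)[:,0]
q=onz(c,hull[:,0],hull[:,1],.162)[:,:2].astype(np.float32); print("enclosing",cv2.minEnclosingCircle(q), "ell",cv2.fitEllipse(q), m.sum(), P[m>0][:,2].mean())
n=np.hypot(P[...,0]-.4535,P[...,1]-.2865)<.12
for lo,hi in((.015,.1),):
    pass
cv2.imwrite("pics/cv.png",p[:,:,::-1])
E
python3 cap.py
```

```text
[0.4549 0.2844 0.2675] 99.9 16.85 [ 0.51 -0.19  1.68 -0.    1.65  0.34] [ 0.66  0.16 -0.56]
enclosing ((0.4526568651199341, 0.2902740240097046), 0.02615341544151306) ell ((0.45285564661026, 0.2901715040206909), (0.05126987770199776, 0.051875658333301544), 13.911142349243164) 1274 0.16113430386922495
```

View pics/cv.png

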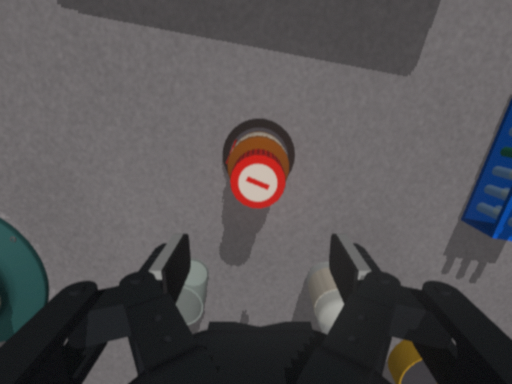

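Call:
send_rows(
  rows=[
    [-0.08,0.1,-0.6,0,0,0],
    [0,0,-0.8,0,0,0],
    [0,0,-0.6,0,0,0],
    [0,0,0,0,0,0],
    [0,0,0,0,0,0],
  ],
)

```text
clock: 17.4
ee_pos: [0.4528, 0.287, 0.2187]
eef_rot: [-2.021, -2.405, 0.001]
contact_force: [-0.1, 0.6, -0.2]
gripper_width: 0.873
grasp_force: 0.0
```

```bash
python3 cap.py; python3 -c "
from h import *
c,p,d=shot('top'); h=cv2.cvtColor(p,cv2.COLOR_RGB2HSV)
"
```

```text
[0.4528 0.287  0.2187] 99.9 17.4 [ 0.52 -0.19  1.76 -0.    1.57  0.34] [-0.05  0.62 -0.23]
enclosing ((0.4525828957557678, 0.29033637046813965), 0.02627027966082096) ell ((0.4528859555721283, 0.2903595268726349), (0.051095932722091675, 0.052239708602428436), 14.470857620239258) 1871 0.16112338009164107
```

Call:
send_rows(
  rows=[
    [0,0.06,-0.8,0,0,0],
    [0,0,-0.9,0,0,0],
    [0,0,-0.9,0,0,0],
    [0,0,-0.6,0,0,0],
    [0,0,-0.3,0,0,0],
    [0,0,0,0,0,0],
    [0,0,0,0,0,0],
  ],
)

```text
clock: 18.2
ee_pos: [0.4532, 0.289, 0.1324]
eef_rot: [2.021, 2.405, 0.002]
contact_force: [-0.2, -0.4, 0.2]
gripper_width: 0.878
grasp_force: 0.0
```

Call:
send_rows(
  rows=[
    [0,0,0,0,0,0],
    [0,0,0,0,0,0],
    [0,0,0,0,0,0],
    [0,0,0,0,0,0],
    [0,0,0,0,0,0],
  ],
  gripper=-0.5,
  squeeze=60,
)

```text
clock: 18.7
ee_pos: [0.4531, 0.2889, 0.1323]
eef_rot: [2.02, 2.405, 0.002]
contact_force: [-1.7, 0.7, 6.2]
gripper_width: 0.588
grasp_force: 61.1
```

Call:
send_rows(
  rows=[
    [0,0,-0.1,0,0,0],
    [0,0,-0.1,0,0,0],
    [0,0,-0.06,0,0,0],
    [0,0,0,0,0,0],
    [0,0,0,0,0,0],
  ],
  squeeze=80,
)

```text
clock: 19.2
ee_pos: [0.4532, 0.289, 0.1262]
eef_rot: [2.02, 2.405, 0.002]
contact_force: [-2.9, -1.9, 10.7]
gripper_width: 0.587
grasp_force: 82.0
```

Call:
send_rows(
  rows=[
    [-0.02,-0.02,-0.03,0,0,0],
    [0,0,0,0,0,0.014],
    [0,0,0,0,0,0.028],
    [0,0,0,0,0,0.028],
    [0,0,0,0,0,0.028],
    [0,0,0,0,0,0.028],
    [0,0,0,0,0,0.028],
  ],
)

```text
clock: 19.9
ee_pos: [0.4531, 0.2887, 0.1259]
eef_rot: [1.38, 2.82, 0.004]
contact_force: [-0.1, -0.3, 10.6]
gripper_width: 0.584
grasp_force: 82.4
```

```bash
python3 -c "
from h import *
s=status.get_obs();print(psi(),s['moment'],s['contact_force'])"
```

```text
127.85595522943356 [ 0.00833229 -0.01527641 -0.06963801] [-0.12719394 -0.26377797 10.58590593]
```

Call:
send_rows(
  rows=[
    [0,0,0,0,0,0.029],
    [0,0,0,0,0,0.029],
    [0,0,0,0,0,0.029],
    [0,0,0,0,0,0.029],
    [0,0,0,0,0,0.029],
    [0,0,0,0,0,0.029],
    [0,0,0,0,0,0.029],
    [0,0,0,0,0,0.029],
    [0,0,0,0,0,0.029],
    [0,0,0,0,0,0],
    [0,0,0,0,0,0],
  ],
)

```text
clock: 21.0
ee_pos: [0.4531, 0.2887, 0.1258]
eef_rot: [0.147, 3.136, 0.003]
contact_force: [0.0, 0.3, 11.0]
gripper_width: 0.586
grasp_force: 82.4
```

```bash
python3 -c "
from h import *
s=status.get_obs();print(psi(),s['moment'],s['contact_force'],s['qpos'])
c,p,d=shot('wrist'); cv2.imwrite('pics/t.png',p[:,:,::-1])"
```

```text
174.64954212537108 [ 0.06300729 -0.01529072  0.00593195] [1.57617687e-03 2.95503452e-01 1.09897265e+01] [ 5.19853684e-01 -1.40187204e-01  1.86778378e+00  2.90705326e-05
  1.41096659e+00 -9.57566294e-01]
```

View pics/t.png

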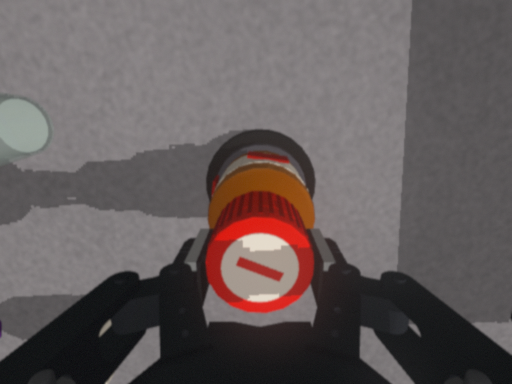

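Cap (260,265) turned with the gripper: the bar sits at the same angle in the tool view as before. Now I lift.

Call:
send_rows(
  rows=[
    [0,0,0.2,0,0,0],
    [0,0,0.3,0,0,0],
    [0,0,0.4,0,0,0],
    [0,0,0.5,0,0,0],
    [0,0,0.5,0,0,0],
  ],
)

```text
clock: 21.55
ee_pos: [0.4522, 0.2882, 0.1726]
eef_rot: [-0.147, -3.138, 0.0]
contact_force: [0.1, -0.5, -0.6]
gripper_width: 0.586
grasp_force: 82.7
```

Call:
send_rows(
  rows=[
    [0,0,0.5,0,0,0],
    [0,0,0.5,0,0,0],
    [0,0,0.5,0,0,0],
    [0,0,0.5,0,0,0],
    [0,0,0.4,0,0,0],
    [0,0,0.2,0,0,0],
    [0,0,0,0,0,0],
    [0,0,0,0,0,0],
    [0,0,0,0,0,0],
  ],
)

```text
clock: 22.45
ee_pos: [0.4521, 0.2881, 0.2359]
eef_rot: [-0.147, -3.137, 0.001]
contact_force: [-0.2, -0.1, -0.4]
gripper_width: 0.587
grasp_force: 82.7
```

```bash
python3 -c "
from look import *
clods('scene')
c,p,d=shot('scene','f'); P=cloud(c,d); h=cv2.cvtColor(p,cv2.COLOR_RGB2HSV); H,S,V=[h[...,i].astype(int) for i in range(3)]
m=((H<7)|(H>173))&(S>130)&(V>50)&(np.hypot(P[...,0]-.4535,P[...,1]-.2865)<.06)&(P[...,2]>.1)&(d>0)
print(P[m].min(0),P[m].max(0)); print(status.get_obs()['joint_vel'].round(4))
cv2.imwrite('pics/fv.png',cv2.resize(p[:,:,::-1],(800,600)))"
```

```text
[0.4521 0.2881 0.2359] 174.6 22.45 0.587
96 [227. 243.] z 0.032 c [ 0.5001 -0.1552] sz [0.022 0.025] a 65.3
126 [167. 266.] z 0.031 c [ 0.476  -0.3043] sz [0.026 0.026] a 61.2
128 [205. 272.] z 0.031 c [ 0.5437 -0.2494] sz [0.026 0.025] a 67.8
129 [251. 275.] z 0.031 c [ 0.6162 -0.1744] sz [0.026 0.024] a 68.3
157 [187. 302.] z 0.032 c [ 0.5892 -0.3237] sz [0.026 0.025] a 64.9
[0.44010948 0.26094867 0.22432767] [0.48057213 0.31906338 0.26553196]
[-0.0008 -0.0018 -0.001  -0.0003 -0.0005 -0.0019]
```

View pics/fv.png

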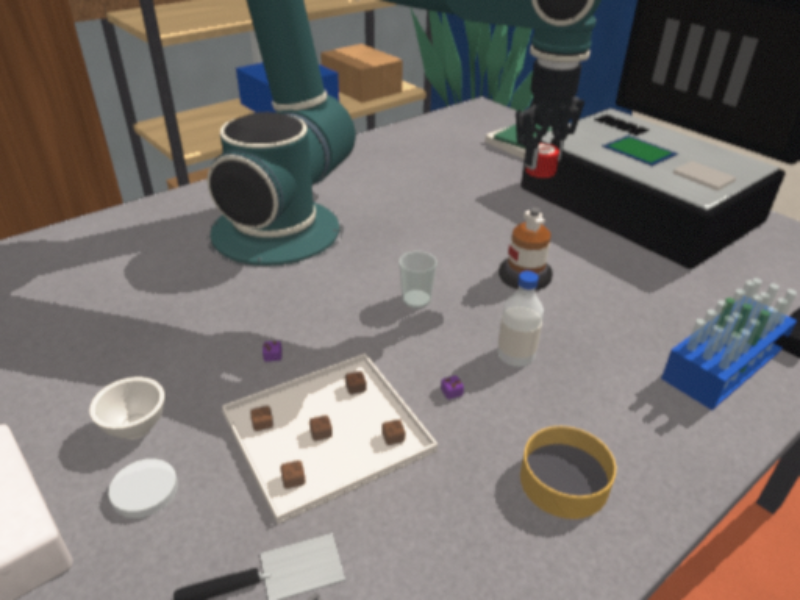

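The five clods are spread in the tray (355,382), (262,418), (320,427), (393,432) and (293,474). The cap (543,160) is held above the open neck (533,218), with its rim about 87 mm above the mouth. The bystanders have not moved.

```bash
python3 -c "
from rig import manip
print(manip.hand_in())"
```

```text
the job is handed in; nothing more can be done
None
```

The job is handed in at about 22.5 s: the five clods lie spread in one layer, and the red cap is off, held upright and still about 87 mm above the open bottle, with nothing else disturbed.

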